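# Set the cooker's inner zone to its simmer stop

### The arm

A 6-joint arm with a two-finger parallel gripper is mounted at the origin on the work surface. World frame = base frame: x ahead of the robot, y to its left, z up, the work surface at z = 0. Lengths are in m, angles in degrees, forces in N, time in s.
With the tool pointing down it reaches from about 0.4 to 0.825 m from the base axis. Payload 7 kg.
Tool frame: the origin (TCP) lies at the very end of the fingers, on their centre line; the grasp point (between the pads) lies 19 mm behind it; z points along the fingers, y is the line along which they close (so a half turn about z gives the same grasp; the last joint's range is limited). The gripper opens to 88 mm and grips with 3 to 60 N. Pads are 19 mm wide; open, the fingers measure 130 mm over their backs; the gripper's body (78 mm by 193 mm) begins 47 mm behind the grasp point.
Start: joints at [81.824, 20.546, 0.682, 0, -70.136, -16.507], TCP at [0.282, 0.613, 0.227] pointing down, gripper open.
Joint ranges: [-176.03, 176.03], [-82.01, 121.73], [-58.28, 71.71], [-173.87, 95.51], [-174.79, -0.11], [-173.66, 173.66]. Speed limits (degrees/s): [136.94, 136.94, 172.46, 180, 180, 180].

### API

Orientations are given as [roll, pitch, yaw] about the fixed x, y, z axes, in that order (R = Rz(yaw) Ry(pitch) Rx(roll)).
In Python, from plant import r gives the robot as it stands. The module is installed in compiled form; this text tells all that it offers.
- The arm moves only by the tool jog_arm, never from a script. Its arguments are lists of equal length, an entry for each row: "travel": the shift along the tool's x, y, z each as a share of 50 cm, from -1 to 1, a list of three; "dr": the turn, a rotation vector about the tool's x, y, z each as a share of 360 degrees, from -1 to 1, a list of three; "claw": the opening, from 0 (shut) to 1 (fully open). A call has exactly 10 rows; each row is the pose to reach, as a shift and turn from the pose commanded when the call began, along the tool's axes at that moment, turning the shorter way round; what a row does not reach only later rows make up. A row lasts 1/8 s, in which the tool goes at most 62.5 mm and 10.7 degrees, less where a joint would pass 70% of its speed; a pose out of reach is approached as far as the arm can. A call with a number of a shift or a turn outside -1 to 1 is refused whole. A call with a gripper value outside its range is refused whole. The fingers move at their own pace and stop on an object; "newtons" is the grip in N (left out, the last holds). Time passes only in rows, so rows that repeat a pose let the fingers close, or fill a call up. It gives the time, the measured TCP pose, the force, the opening and the grip force at its end, in the units of the state.
- r.get_state(): the state, without advancing time (a new reading comes with each control period).
- r.capture(name): name is "side" or "top" or "wrist"; returns a dict with "pixels" (480x640x3 uint8, red, green, blue), "range_z" (480x640 float32, m along the optical axis (not along the pixel's ray), 0 where there is no reading), "fx", "fy", "cx", "cy" (pixels), "position" and "attitude" of the camera in the world; the wrist camera has in their place "hand_eye" (4x4, takes a point from camera to tool coordinates, whose origin is the TCP and whose axes are the flange's). Camera axes: x right, y up, looking along -z (the intrinsics and any distortion apply to the point x, -y, -z); pixel columns grow to the right and rows downward; lengths in m; the calibration is good to about 2 mm. A picture is of the moment at which its call begins: read the wrist's pose just before it.
- r.close_job(): hands the job in; it is judged then, once.
Trained networks look in the newest picture that a camera, given by its name, has taken for a name from the list of things; names that differ only in an ending like _2 or _b are one class to them, and where a whole thing is asked for, a point or a joint stands for the part that bears it (a point fixed in the world has none). Each returns a list of dicts, best first, with "conf" (0 to 1); they miss things now and then, are a little off and sometimes report something else, mostly with a low value. They report only what shows in the picture. A call takes as long as a camera call.
- r.boxes_of(name, camera): "extent" ([left, top, right, bottom] in pixels, round what is visible of it).
- r.regions_of(name, camera): "pixels" (480x640 bool, what is visible of it) and "extent" ([left, top, right, bottom] in pixels, round what is visible of it).
- r.tip_of(name, camera): "at" ([column, row] in pixels: a listed point, or the origin of a listed thing).
The state is a dict: "time_s": time; "joints": joint angles; "qd": joint speeds; "joint_torque": joint torques, N m; "tcp_pos": TCP position; "eef_rot": TCP orientation; "contact_force": force on the tool from outside, world axes, zero at the start; "moment": the same for the moment, N m; "gripper_width": finger opening in m; "gripper_force": force on a finger pad.
Only numpy, scipy, OpenCV 4.12 (cv2) and the standard library are available. Lean on these libraries where they do the work, as an engineer would, in place of code of your own. Each camera call takes 0.05 s, during which the arm holds its last target. There are 200 camera calls.

### The job

Switch the table-top cooker's inner zone on to simmer: push the small inner knob down lightly, turn it clockwise out of off (it is locked unless pushed in, so do not force it), and feel for the adjustable simmer stop, where it springs all the way back up and locks; then let go of it. Do not turn or lean on the wide outer knob beneath it, which pressing the inner knob too hard would drag along, and leave the pan, bowl, jar and spatula where they are.

Things in the scene. Friction and masses are not known exactly. Their poses are not given: they have to be found in the camera images.
- cooker: Table-top cooker, 360 x 300 mm, 60 mm high, fixed on the counter; origin under its centre, x axis from the control strip to the hotplate. The aluminium strip carries the two concentric knobs, and is flat for 18 mm or more beyond the outer knob. The pan behind keeps 80 mm or more from the knobs' axis.
- knob_axis (a point): Point on the knobs' common vertical axis, on the control strip, 60 mm above the counter; axes as the cooker's (x to the hotplate, z up). Heights above it, mm: outer knob 1 to 15; inner knob's round plate (diameter 40) 23 to 28; inner knob's grip bar (36 long, 14 thick) 27 to 52.
- inner_top (a point): Middle of the top of the inner knob's grip bar, on the axis; x along the bar, with the pointer end (white line) at -x. It turns, sinks and rises with the knob.
- inner (a joint): Turn of the inner knob, rad, growing clockwise seen from above. 0 = off: bar along the cooker's x axis, pointer to -x, at a long tick. Locked at off until pushed down (do not force it: over 0.5 N m would break the lock); then it turns easily (under 0.1 N m) up to 1.75. The simmer stop, a gap it springs up into within about 0.12 rad, lies between 0.82 and 1.42 (short ticks), unseen.
- push (a joint): How far the inner knob is down, m. 0 = fully up, locked at off or simmer. Spring: about 3 N up at 0, plus 0.8 N per mm. Free to turn from 4.5 mm down (6.5 N); at 8 mm (9.5 N) its plate meets the outer knob and drags it. Outside the two gaps a shelf holds it 4 mm down when let go and stops it firmly from being lifted; in the gap it rises freely.
- outer (a joint): Turn of the outer knob (low black fluted ring, diameter 64 mm, 14 mm high, with one lug), rad, growing clockwise seen from above. It turns easily (0.035 N m) and starts anywhere. To be left as it is.
- outer_lug (a point): Tip of the lug on the outer knob's side, 35 mm from the axis, 8 mm above the strip.
- saucepan: Steel saucepan standing on the hotplate, diameter 148 mm, 75 mm high, black stick handle along its x axis to 200 mm; origin under its centre. Leave alone.
- bowl: Blue ceramic bowl, diameter 124 mm, 60 mm high, on the counter beside the cooker; origin under its centre. Leave alone.
- jar: Amber glass jar with steel lid, diameter 68 mm, 100 mm high, on the counter on the other side; origin under its centre. Leave alone.
- spatula: Wooden spatula lying on the counter, along its x axis. Leave alone.

How it is judged:
By the outcome, as a careful person would: the job done as asked, in the order asked, and still so for the second after the job is handed in, with the robot touching nothing.
It also fails if it takes over 67 s, if anything falls off the work surface, if the arm or the gripper's body presses on something with over 40 N, if the wrist force passes 120 N, or if a joint passes its speed limit or range.

## Working session

There is one attempt and no reset: what is moved stays moved. The work goes in short steps, Python scripts to look and compute and a tool call to move; the robot and the scene stay as the last step left them, time stands still between calls to the robot, and variables do not carry over. Pictures are saved under pics/ and viewed, at most 10 in all, crops included, and the job is handed in when it is done.

Besides the shell and the picture viewer there is one more tool, called after "Request:" as name(argument=value, ...), one argument or row to a line, values as JSON. jog_arm: Moves the arm, as the interface text tells. Its arguments: {"type":"object","properties":{"travel":{"type":"array"},"dr":{"type":"array"},"claw":{"type":"array"},"newtons":{"type":"number"}},"required":["travel","dr","claw"]}

```bash
mkdir -p pics
cat > h.py <<'E'
import numpy as np, cv2
from scipy.spatial.transform import Rotation as R
from plant import r
def cam(name):
    s=r.get_state(); c=r.capture(name)
    if name=="wrist":
        T=np.eye(4); T[:3,:3]=R.from_euler('xyz',s['eef_rot'],degrees=True).as_matrix(); T[:3,3]=s['tcp_pos']
        c['T']=T@np.array(c['hand_eye'])
    else:
        T=np.eye(4); a=np.array(c['attitude'],float)
        T[:3,:3]=a if a.shape==(3,3) else (R.from_euler('xyz',a,degrees=True).as_matrix() if a.size==3 else R.from_quat(a).as_matrix())
        T[:3,3]=c['position']; c['T']=T
    return c
def pt(c,u,v,d=None,z=None):
    ray=np.array([(u-c['cx'])/c['fx'],-(v-c['cy'])/c['fy'],-1.])
    if z is not None:
        w=c['T'][:3,:3]@ray; o=c['T'][:3,3]; return o+w*(z-o[2])/w[2]
    if d is None: d=c['range_z'][int(round(v)),int(round(u))]
    return c['T'][:3,:3]@(ray*d)+c['T'][:3,3]
def save(c,n,crop=None,k=1):
    p=c['pixels'][:,:,::-1]
    if crop: p=p[crop[1]:crop[3],crop[0]:crop[2]]
    cv2.imwrite('pics/'+n+'.png',cv2.resize(p,None,fx=k,fy=k,interpolation=cv2.INTER_CUBIC))
E
python3 - <<'E'
from h import *
print(r.get_state())
for n in ['top','side','wrist']:
    c=cam(n); save(c,n+'0')
    print(n,[(k,v) for k,v in c.items() if k not in('pixels','range_z','T')])
    for q,z in [('knob_axis',.06),('inner_top',.112),('outer_lug',.068),('saucepan',None),('cooker',None)]:
        for t in r.tip_of(q,n)[:2]:
            u,v=t['at']; print(q,round(t['conf'],2),np.round([u,v]),np.round(pt(c,u,v,z=z if z else 0),4), np.round(pt(c,u,v),4))
E
```

```text
{'time_s': 0.0, 'joints': array([ 8.18227244e+01,  2.05934894e+01,  6.34116245e-01, -2.15020797e-02,
       -7.01344128e+01, -1.65059951e+01]), 'qd': array([-3.84926706e-02,  6.05112357e-02, -2.81765936e-02, -1.12944432e-02,
        1.37618046e-02,  8.73213561e-05]), 'joint_torque': array([ 1.28298463e-03, -5.82720029e+01,  2.93057102e+01,  6.99721277e+00,
        6.89860142e-03, -1.52816228e-04]), 'tcp_pos': array([0.28170413, 0.61287712, 0.22559774]), 'eef_rot': array([ 1.79904336e+02, -7.26874561e-03, -2.46905879e+01]), 'contact_force': array([-0.14435638,  0.09030499,  0.23777595]), 'moment': array([-0.00080963, -0.08798286, -0.01219468]), 'gripper_force': 0.0, 'gripper_width': 0.08748567200483091}
top [('fx', 474.6951789146259), ('fy', 474.6951789146259), ('cx', 316.34319459599635), ('cy', 242.21546686258912), ('position', array([0.42514751, 0.11755261, 1.22945683])), ('attitude', array([  8.87356563,   0.58525482, -90.02704383]))]
knob_axis 0.83 [393. 285.] [ 0.5015 -0.058   0.06  ] [ 0.4997 -0.0539  0.0877]
inner_top 0.51 [401. 281.] [ 0.507  -0.0694  0.112 ] [ 0.5072 -0.0699 
[... 722 characters left out ...]
ter_lug 0.94 [281. 328.] [ 0.5296 -0.0899  0.068 ] [ 0.5299 -0.0944  0.0724]
saucepan 0.59 [390. 319.] [0.7277 0.0093 0.    ] [ 0.6989 -0.1239  0.1246]
cooker 0.86 [347. 346.] [ 0.643  -0.0627  0.    ] [ 0.6368 -0.1222  0.0622]
wrist [('fx', 332.7896751606298), ('fy', 332.7896751606298), ('cx', 315.29187043304063), ('cy', 241.34485939103484), ('hand_eye', array([[-5.39134916e-04,  9.65449166e-01,  2.60590901e-01,
         6.99987628e-02],
       [ 9.99999039e-01,  1.87694187e-04,  1.37351381e-03,
        -8.14084115e-04],
       [ 1.27714637e-03,  2.60591391e-01, -9.65448339e-01,
        -1.58390296e-01],
       [ 0.00000000e+00,  0.00000000e+00,  0.00000000e+00,
         1.00000000e+00]]))]
```

View pics/top0.png

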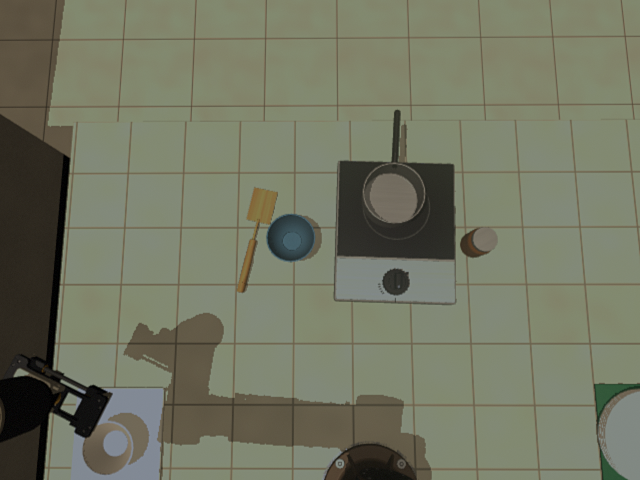

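View pics/side0.png

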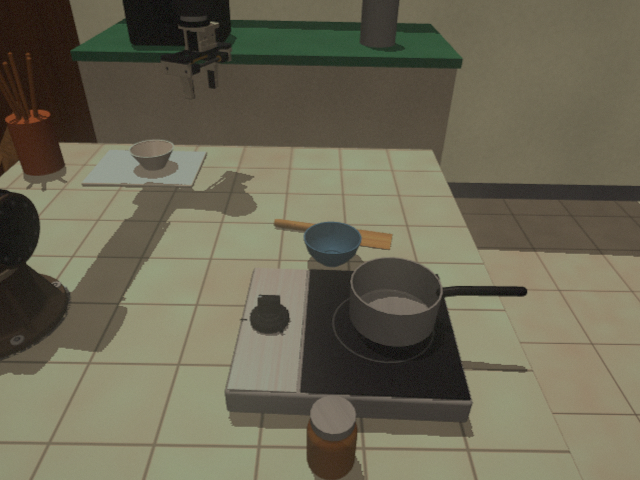

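The top view shows the cooker nearly aligned with world x, with the knobs at pixel (397,282). In the side view they are at (268,310), with the bar across. I'll move above them and look with the wrist camera.

Request:
jog_arm(
  travel=[
    [0.83, 0.89, -0.04],
    [0.83, 0.89, -0.04],
    [0.83, 0.89, -0.04],
    [0.83, 0.89, -0.04],
    [0.83, 0.89, -0.04],
    [0.83, 0.89, -0.04],
    [0.83, 0.89, -0.04],
    [0.83, 0.89, -0.04],
    [0.83, 0.89, -0.04],
    [0.83, 0.89, -0.04],
  ],
  dr=[
    [0, 0, -0.0686],
    [0, 0, -0.0686],
    [0, 0, -0.0686],
    [0, 0, -0.0686],
    [0, 0, -0.0686],
    [0, 0, -0.0686],
    [0, 0, -0.0686],
    [0, 0, -0.0686],
    [0, 0, -0.0686],
    [0, 0, -0.0686],
  ],
  claw=[1, 1, 1, 1, 1, 1, 1, 1, 1, 1],
  newtons=20,
)

```text
time_s: 2.15
tcp_pos: [0.4735, 0.0334, 0.2471]
eef_rot: [-180.0, -0.1, -0.0]
contact_force: [1.2, 1.0, 1.1]
gripper_width: 0.0875
gripper_force: 0.0
```

Run:
```python
from h import *
s=r.get_state(); print(s['time_s'],s['tcp_pos'],s['eef_rot'],s['joints'],s['contact_force'])
c=cam('top')
m=r.regions_of('cooker','top')[0]; ys,xs=np.nonzero(m['pixels'])
P=np.array([pt(c,u,v,z=.06)[:2] for u,v in zip(xs,ys)],np.float32)
print(m['conf'],cv2.minAreaRect(P))
```

```text
2.15 [0.47348916 0.03338328 0.24711036] [-1.79978567e+02 -5.95056827e-02 -3.48472770e-02] [ 2.78738805e+01  4.32547226e-01 -2.17800791e+01  9.63072395e-03
 -6.77247570e+01  6.20876377e+01] [1.20250336 1.03787609 1.11378953]
0.56 ((0.6377753019332886, -0.06738202273845673), (0.3024076819419861, 0.3595588803291321), 87.69353485107422)
```

Request:
jog_arm(
  travel=[
    [0.064, 0.2, 0],
    [0.064, 0.2, 0],
    [0.064, 0.2, 0],
    [0.064, 0.2, 0],
    [0.064, 0.2, 0],
    [0.064, 0.2, 0],
    [0.064, 0.2, 0],
    [0.064, 0.2, 0],
    [0.064, 0.2, 0],
    [0.064, 0.2, 0],
  ],
  dr=[
    [0, 0, 0.006],
    [0, 0, 0.006],
    [0, 0, 0.006],
    [0, 0, 0.006],
    [0, 0, 0.006],
    [0, 0, 0.006],
    [0, 0, 0.006],
    [0, 0, 0.006],
    [0, 0, 0.006],
    [0, 0, 0.006],
  ],
  claw=[1, 1, 1, 1, 1, 1, 1, 1, 1, 1],
)

```text
time_s: 3.5
tcp_pos: [0.5052, -0.0643, 0.2466]
eef_rot: [180.0, 0.0, -2.1]
contact_force: [0.8, -0.2, -0.2]
gripper_width: 0.0878
gripper_force: 0.0
```

Run:
```python
from h import *
s=r.get_state(); print(s['time_s'],s['tcp_pos'],s['eef_rot'],s['contact_force'])
c=cam('wrist'); np.savez('w1.npz',**{k:v for k,v in c.items()})
for q,z in [('knob_axis',.06),('inner_top',.112),('outer_lug',.068)]:
    for t in r.tip_of(q,'wrist')[:2]:
        u,v=t['at']; print(q,round(t['conf'],2),np.round([u,v]),np.round(pt(c,u,v,z=z),4), np.round(pt(c,u,v),4))
# bar top cloud
v,u=np.mgrid[0:480,0:640]; d=c['range_z']
ray=np.stack([(u-c['cx'])/c['fx'],-(v-c['cy'])/c['fy'],-np.ones_like(d)],-1)*d[...,None]
P=ray@c['T'][:3,:3].T+c['T'][:3,3]
near=(d>0)&(np.hypot(P[...,0]-.505,P[...,1]+.066)<.05)
for lo,hi in [(.055,.065),(.07,.08),(.083,.092),(.106,.116)]:
    m=near&(P[...,2]>lo)&(P[...,2]<hi); Q=P[m]
    if len(Q)>10:
        print(lo,len(Q),Q.mean(0).round(4),np.median(Q[:,2]).round(4),cv2.minAreaRect(Q[:,:2].astype(np.float32)), cv2.minEnclosingCircle(Q[:,:2].astype(np.float32)))
save(c,'w1')
```

```text
3.5 [ 0.50516559 -0.06434153  0.24656317] [ 1.79999101e+02  7.62268624e-05 -2.14626869e+00] [ 0.80232991 -0.24956907 -0.17346026]
knob_axis 0.84 [314. 217.] [ 0.5096 -0.0614  0.06  ] [ 0.5197 -0.0622  0.1126]
inner_top 0.58 [318. 227.] [ 0.5098 -0.0656  0.112 ] [ 0.5099 -0.0656  0.1125]
outer_lug 0.81 [338. 199.] [ 0.5285 -0.0866  0.068 ] [ 0.5294 -0.0862  0.0744]
0.055 3581 [ 0.5078 -0.0685  0.0602] 0.0602 ((0.5069981813430786, -0.06581221520900726), (0.09580936282873154, 0.09971067309379578), 3.599822759628296) ((0.5049879550933838, -0.0660587027668953), 0.0500413253903389)
0.07 1707 [ 0.5138 -0.0638  0.0749] 0.075 ((0.5092096328735352, -0.0629996806383133), (0.06522362679243088, 0.0650135725736618), 74.39032745361328) ((0.5102565288543701, -0.0648835077881813), 0.03535497933626175)
0.083 736 [ 0.5106 -0.0632  0.0882] 0.0882 ((0.5100111365318298, -0.06308234483003616), (0.03896594047546387, 0.03788737952709198), 88.51158905029297) ((0.5089235901832581, -0.0629921555519104), 0.020135654136538506)
0.106 584 [ 0.5098 -0.0631  0.112 ] 0.1121 ((0.5091745853424072, -0.06301692873239517), (0.01284587662667036, 0.03576802462339401), 88.13916015625) ((0.5093146562576294, -0.06364479660987854), 0.01868693344295025)
```

View pics/w1.png

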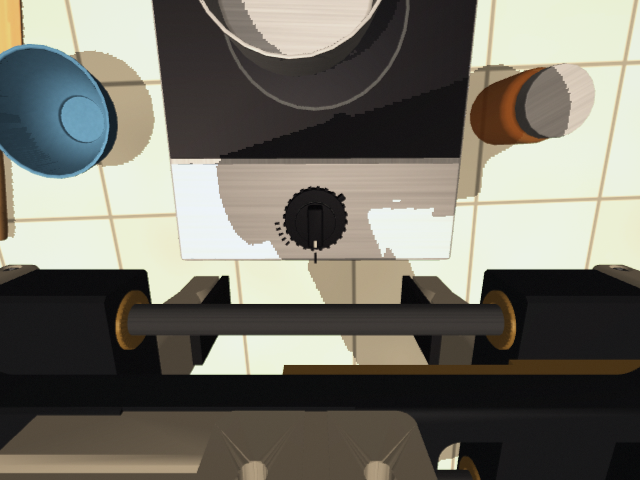

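The knob is at pixel (315,217). Its bar is vertical in the picture, pointer down towards the robot, and the simmer ticks are clockwise from there. The depth fit puts the axis at (0.5093, -0.0631) with yaw about -2°. Next I go down around the bar.

Request:
jog_arm(
  travel=[
    [0.0082, -0.0026, 0],
    [0.0082, -0.0026, 0.05],
    [0.0082, -0.0026, 0.12],
    [0.0082, -0.0026, 0.19],
    [0.0082, -0.0026, 0.25],
    [0.0082, -0.0026, 0.28],
    [0.0082, -0.0026, 0.3],
    [0.0082, -0.0026, 0.309],
    [0.0082, -0.0026, 0.309],
    [0.0082, -0.0026, 0.309],
  ],
  dr=[
    [0, 0, 0],
    [0, 0, 0],
    [0, 0, 0],
    [0, 0, 0],
    [0, 0, 0],
    [0, 0, 0],
    [0, 0, 0],
    [0, 0, 0],
    [0, 0, 0],
    [0, 0, 0],
  ],
  claw=[0.6, 0.6, 0.6, 0.6, 0.6, 0.6, 0.6, 0.6, 0.6, 0.6],
  newtons=20,
)

```text
time_s: 4.95
tcp_pos: [0.5098, -0.0631, 0.0928]
eef_rot: [-180.0, -0.1, -2.1]
contact_force: [-0.6, -0.2, 1.1]
gripper_width: 0.0528
gripper_force: 0.0
```

Request:
jog_arm(
  travel=[
    [0, 0, 0],
    [0, 0, 0],
    [0, 0, 0],
    [0, 0, 0],
    [0, 0, 0],
    [0, 0, 0],
    [0, 0, 0],
    [0, 0, 0],
    [0, 0, 0],
    [0, 0, 0],
  ],
  dr=[
    [0, 0, 0],
    [0, 0, 0],
    [0, 0, 0],
    [0, 0, 0],
    [0, 0, 0],
    [0, 0, 0],
    [0, 0, 0],
    [0, 0, 0],
    [0, 0, 0],
    [0, 0, 0],
  ],
  claw=[0.3, 0.25, 0.2, 0.1, 0.1, 0.1, 0.1, 0.1, 0.1, 0.1],
  newtons=20,
)

```text
time_s: 6.2
tcp_pos: [0.5092, -0.0638, 0.0921]
eef_rot: [180.0, 0.0, -2.1]
contact_force: [0.5, -4.9, 0.4]
gripper_width: 0.0139
gripper_force: 20.0
```

```bash
python3 -c "
from h import *
print(r.get_state())"
```

```text
{'time_s': 6.2, 'joints': array([ 1.48393114e+01,  1.30337611e+01, -2.97440419e+01,  5.00822802e-02,
       -4.72477012e+01,  7.29784593e+01]), 'qd': array([ 0.02123168,  0.01411629,  0.12669416, -0.08194193,  0.01187509,
       -0.07734979]), 'joint_torque': array([ 2.74437703e+00, -4.12930763e+01,  2.34131742e+01,  3.91256824e+00,
        4.58345152e-01, -2.36175017e-02]), 'tcp_pos': array([ 0.50921231, -0.06375506,  0.09212617]), 'eef_rot': array([ 1.79957381e+02,  1.36366294e-02, -2.14822882e+00]), 'contact_force': array([ 0.45972243, -4.93529958,  0.38838614]), 'moment': array([-2.05915589, -0.21757908,  0.06014541]), 'gripper_force': 19.97436672449112, 'gripper_width': 0.01390091613660954}
```

Request:
jog_arm(
  travel=[
    [0, 0.0012, 0],
    [0, 0.0012, 0.002],
    [0, 0.0012, 0.004],
    [0, 0.0012, 0.006],
    [0, 0.0012, 0.008],
    [0, 0.0012, 0.01],
    [0, 0.0012, 0.01],
    [0, 0.0012, 0.01],
    [0, 0.0012, 0.01],
    [0, 0.0012, 0.01],
  ],
  dr=[
    [0, 0, 0],
    [0, 0, 0],
    [0, 0, 0],
    [0, 0, 0],
    [0, 0, 0],
    [0, 0, 0],
    [0, 0, 0],
    [0, 0, 0],
    [0, 0, 0],
    [0, 0, 0],
  ],
  claw=[0.1, 0.1, 0.1, 0.1, 0.1, 0.1, 0.1, 0.1, 0.1, 0.1],
)

```text
time_s: 7.45
tcp_pos: [0.5093, -0.0639, 0.0873]
eef_rot: [180.0, -0.0, -2.1]
contact_force: [-2.6, -3.9, 7.2]
gripper_width: 0.0136
gripper_force: 20.0
```

Request:
jog_arm(
  travel=[
    [-0.0006, 0.0008, 0.001],
    [-0.0006, 0.0008, 0.0018],
    [-0.0006, 0.0008, 0.0018],
    [-0.0006, 0.0008, 0.0018],
    [-0.0006, 0.0008, 0.0018],
    [-0.0006, 0.0008, 0.0018],
    [-0.0006, 0.0008, 0.0018],
    [-0.0006, 0.0008, 0.0018],
    [-0.0006, 0.0008, 0.0018],
    [-0.0006, 0.0008, 0.0018],
  ],
  dr=[
    [0, 0, 0],
    [0, 0, 0],
    [0, 0, 0],
    [0, 0, 0.005],
    [0, 0, 0.01],
    [0, 0, 0.015],
    [0, 0, 0.02],
    [0, 0, 0.025],
    [0, 0, 0.0278],
    [0, 0, 0.0278],
  ],
  claw=[0.1, 0.1, 0.1, 0.1, 0.1, 0.1, 0.1, 0.1, 0.1, 0.1],
)

```text
time_s: 8.7
tcp_pos: [0.5093, -0.064, 0.0866]
eef_rot: [-180.0, -0.0, -12.2]
contact_force: [-2.1, -1.4, 7.3]
gripper_width: 0.0139
gripper_force: 20.0
```

```bash
python3 -c "
from h import *
s=r.get_state();print(s['tcp_pos'],s['eef_rot'],s['contact_force'],s['moment'],s['gripper_width'])"
```

```text
[ 0.50931064 -0.06403204  0.08659566] [-1.79986013e+02 -4.10304545e-02 -1.21531560e+01] [-2.1362575  -1.3737224   7.30754481] [-0.72238019  0.79020506 -0.02161792] 0.013872361785529048
```

Request:
jog_arm(
  travel=[
    [-0.0003, 0.0004, 0.0004],
    [-0.0003, 0.0004, 0.0004],
    [-0.0003, 0.0004, 0.0004],
    [-0.0003, 0.0004, 0.0004],
    [-0.0003, 0.0004, 0.0004],
    [-0.0003, 0.0004, 0.0004],
    [-0.0003, 0.0004, 0.0004],
    [-0.0003, 0.0004, 0.0004],
    [-0.0003, 0.0004, 0.0004],
    [-0.0003, 0.0004, 0.0004],
  ],
  dr=[
    [0, 0, 0.012],
    [0, 0, 0.024],
    [0, 0, 0.036],
    [0, 0, 0.048],
    [0, 0, 0.06],
    [0, 0, 0.072],
    [0, 0, 0.084],
    [0, 0, 0.095],
    [0, 0, 0.0972],
    [0, 0, 0.0972],
  ],
  claw=[0.1, 0.1, 0.1, 0.1, 0.1, 0.1, 0.1, 0.1, 0.1, 0.1],
)

```text
time_s: 9.95
tcp_pos: [0.5092, -0.0644, 0.0865]
eef_rot: [-180.0, -0.0, -47.1]
contact_force: [-1.9, -2.6, 6.6]
gripper_width: 0.0142
gripper_force: 20.0
```

```bash
python3 -c "
from h import *
s=r.get_state();print(s['tcp_pos'],s['eef_rot'],s['contact_force'],s['moment'],s['gripper_width'])"
```

```text
[ 0.50915897 -0.06435286  0.0864511 ] [-1.79970101e+02 -3.65181291e-02 -4.71416205e+01] [-1.9142334  -2.6023099   6.57365648] [-1.02225297  0.61746826 -0.03442269] 0.014230172185089438
```

Request:
jog_arm(
  travel=[
    [-0.0001, 0.0004, 0.001],
    [-0.0001, 0.0004, 0.001],
    [-0.0001, 0.0004, 0.001],
    [-0.0001, 0.0004, 0.001],
    [-0.0001, 0.0004, 0.001],
    [-0.0001, 0.0004, -0.001],
    [-0.0001, 0.0004, -0.003],
    [-0.0001, 0.0004, -0.0044],
    [-0.0001, 0.0004, -0.0044],
    [-0.0001, 0.0004, -0.0044],
  ],
  dr=[
    [0, 0, 0],
    [0, 0, 0],
    [0, 0, 0.004],
    [0, 0, 0.008],
    [0, 0, 0.01],
    [0, 0, 0.01],
    [0, 0, 0.01],
    [0, 0, 0.01],
    [0, 0, 0.01],
    [0, 0, 0.01],
  ],
  claw=[0.1, 0.1, 0.1, 0.1, 0.1, 0.1, 0.1, 0.1, 0.1, 0.1],
  newtons=35,
)

```text
time_s: 11.2
tcp_pos: [0.5091, -0.0644, 0.0883]
eef_rot: [-180.0, -0.0, -50.7]
contact_force: [0.5, -3.6, 3.3]
gripper_width: 0.0135
gripper_force: 35.0
```

```bash
python3 -c "
from h import *
s=r.get_state();print(s['tcp_pos'],s['eef_rot'],s['contact_force'],s['moment'],s['gripper_width'])"
```

```text
[ 0.50906925 -0.06437015  0.08825072] [-1.79963412e+02 -2.61426326e-02 -5.07362703e+01] [ 0.4724055  -3.64501602  3.27171106] [-1.2056973  -0.53786582 -0.0443527 ] 0.013526399675253552
```

Request:
jog_arm(
  travel=[
    [0, 0.0004, -0.001],
    [0, 0.0004, -0.002],
    [0, 0.0004, -0.002],
    [0, 0.0004, -0.002],
    [0, 0.0004, -0.002],
    [0, 0.0004, -0.002],
    [0, 0.0004, -0.002],
    [0, 0.0004, -0.002],
    [0, 0.0004, -0.002],
    [0, 0.0004, -0.002],
  ],
  dr=[
    [0, 0, 0],
    [0, 0, 0],
    [0, 0, 0],
    [0, 0, 0],
    [0, 0, 0],
    [0, 0, 0],
    [0, 0, 0],
    [0, 0, 0],
    [0, 0, 0],
    [0, 0, 0],
  ],
  claw=[0.1, 0.1, 0.1, 0.1, 0.1, 0.1, 0.1, 0.1, 0.1, 0.1],
  newtons=35,
)

```text
time_s: 12.45
tcp_pos: [0.5089, -0.0644, 0.0886]
eef_rot: [-180.0, -0.0, -50.8]
contact_force: [5.2, -3.9, -6.5]
gripper_width: 0.0136
gripper_force: 35.0
```

```bash
python3 -c "
from h import *
s=r.get_state();print(s['tcp_pos'],s['eef_rot'],s['contact_force'],s['moment'],s['gripper_width'])"
```

```text
[ 0.50892189 -0.06442187  0.08855243] [-1.79965027e+02 -9.15016300e-03 -5.07547119e+01] [ 5.20116027 -3.86331581 -6.52483138] [-1.5244283  -2.01426032  0.03390033] 0.013558154621806862
```

Shelf felt at 0.85 rad: lifting gave -6.5 N. Now I repeat a cycle of down, turn about 4.5°, lift and feel.

Request:
jog_arm(
  travel=[
    [0, 0, 0.003],
    [0, 0, 0.0054],
    [0, 0, 0.0054],
    [0, 0, 0.0054],
    [0, 0, 0.0054],
    [0, 0, 0.0054],
    [0, 0, 0.003],
    [0, 0, 0],
    [0, 0, 0],
    [0, 0, 0],
  ],
  dr=[
    [0, 0, 0],
    [0, 0, 0],
    [0, 0, 0],
    [0, 0, 0.006],
    [0, 0, 0.0125],
    [0, 0, 0.0125],
    [0, 0, 0.0125],
    [0, 0, 0.0125],
    [0, 0, 0.0125],
    [0, 0, 0.0125],
  ],
  claw=[0.1, 0.1, 0.1, 0.1, 0.1, 0.1, 0.1, 0.1, 0.1, 0.1],
  newtons=35,
)

```text
time_s: 13.7
tcp_pos: [0.5089, -0.0645, 0.0886]
eef_rot: [-180.0, -0.0, -55.3]
contact_force: [5.3, -5.3, -5.6]
gripper_width: 0.0137
gripper_force: 35.0
```

Request:
jog_arm(
  travel=[
    [0.0003, 0.0002, 0.003],
    [0.0003, 0.0002, 0.0054],
    [0.0003, 0.0002, 0.0054],
    [0.0003, 0.0002, 0.0054],
    [0.0003, 0.0002, 0.0054],
    [0.0003, 0.0002, 0.0054],
    [0.0003, 0.0002, 0.003],
    [0.0003, 0.0002, 0],
    [0.0003, 0.0002, 0],
    [0.0003, 0.0002, 0],
  ],
  dr=[
    [0, 0, 0],
    [0, 0, 0],
    [0, 0, 0],
    [0, 0, 0.006],
    [0, 0, 0.0125],
    [0, 0, 0.0125],
    [0, 0, 0.0125],
    [0, 0, 0.0125],
    [0, 0, 0.0125],
    [0, 0, 0.0125],
  ],
  claw=[0.1, 0.1, 0.1, 0.1, 0.1, 0.1, 0.1, 0.1, 0.1, 0.1],
  newtons=35,
)

```text
time_s: 14.95
tcp_pos: [0.5089, -0.0646, 0.0887]
eef_rot: [-180.0, -0.0, -59.8]
contact_force: [5.0, -2.4, -4.4]
gripper_width: 0.0138
gripper_force: 35.0
```

Request:
jog_arm(
  travel=[
    [0, 0, 0.003],
    [0, 0, 0.0054],
    [0, 0, 0.0054],
    [0, 0, 0.0054],
    [0, 0, 0.0054],
    [0, 0, 0.0054],
    [0, 0, 0.003],
    [0, 0, 0],
    [0, 0, -0.0004],
    [0, 0, -0.0004],
  ],
  dr=[
    [0, 0, 0],
    [0, 0, 0],
    [0, 0, 0],
    [0, 0, 0.006],
    [0, 0, 0.0125],
    [0, 0, 0.0125],
    [0, 0, 0.0125],
    [0, 0, 0.0125],
    [0, 0, 0.0125],
    [0, 0, 0.0125],
  ],
  claw=[0.1, 0.1, 0.1, 0.1, 0.1, 0.1, 0.1, 0.1, 0.1, 0.1],
  newtons=35,
)

```text
time_s: 16.2
tcp_pos: [0.5089, -0.0646, 0.0897]
eef_rot: [-180.0, -0.0, -64.2]
contact_force: [2.6, 0.6, 6.1]
gripper_width: 0.0137
gripper_force: 35.0
```

The knob rose at 1.08 rad: z went above the shelf and the spring pushed up at 6 N, so this is the simmer gap. I'll let it rise gently.

Request:
jog_arm(
  travel=[
    [0, 0, -0.001],
    [0, 0, -0.002],
    [0, 0, -0.003],
    [0, 0, -0.004],
    [0, 0, -0.005],
    [0, 0, -0.005],
    [0, 0, -0.005],
    [0, 0, -0.005],
    [0, 0, -0.005],
    [0, 0, -0.005],
  ],
  dr=[
    [0, 0, 0],
    [0, 0, 0],
    [0, 0, 0],
    [0, 0, 0],
    [0, 0, 0],
    [0, 0, 0],
    [0, 0, 0],
    [0, 0, 0],
    [0, 0, 0],
    [0, 0, 0],
  ],
  claw=[0.1, 0.1, 0.1, 0.1, 0.1, 0.1, 0.1, 0.1, 0.1, 0.1],
  newtons=35,
)

```text
time_s: 17.45
tcp_pos: [0.5088, -0.0646, 0.092]
eef_rot: [-180.0, -0.0, -64.2]
contact_force: [5.0, 1.6, 4.1]
gripper_width: 0.0138
gripper_force: 35.0
```

```bash
python3 -c "
from h import *
s=r.get_state();print(s['tcp_pos'],s['eef_rot'],s['contact_force'],s['moment'],s['gripper_width'])"
```

```text
[ 0.5087505  -0.0646415   0.09197845] [-1.79966284e+02 -8.46186187e-03 -6.42413153e+01] [4.95855142 1.6310827  4.12900705] [ 0.44851534 -1.84117237 -0.13185418] 0.013773931417231332
```

Request:
jog_arm(
  travel=[
    [0.0003, -0.0007, -0.0006],
    [0.0003, -0.0007, -0.0012],
    [0.0003, -0.0007, -0.0012],
    [0.0003, -0.0007, -0.0012],
    [0.0003, -0.0007, -0.0012],
    [0.0003, -0.0007, -0.0012],
    [0.0003, -0.0007, -0.0012],
    [0.0003, -0.0007, -0.0012],
    [0.0003, -0.0007, -0.0012],
    [0.0003, -0.0007, -0.0012],
  ],
  dr=[
    [0, 0, 0],
    [0, 0, 0],
    [0, 0, 0],
    [0, 0, 0],
    [0, 0, 0],
    [0, 0, 0],
    [0, 0, 0],
    [0, 0, 0],
    [0, 0, 0],
    [0, 0, 0],
  ],
  claw=[0.1, 0.1, 0.1, 0.1, 0.2, 0.3, 0.4, 0.5, 0.5, 0.5],
  newtons=35,
)

```text
time_s: 18.7
tcp_pos: [0.5087, -0.0648, 0.0924]
eef_rot: [180.0, 0.0, -64.2]
contact_force: [0.6, 0.6, -0.4]
gripper_width: 0.0438
gripper_force: 0.0
```

Request:
jog_arm(
  travel=[
    [0, 0, -0.02],
    [0, 0, -0.05],
    [0, 0, -0.1],
    [0, 0, -0.16],
    [0, 0, -0.22],
    [0, 0, -0.28],
    [0, 0, -0.31],
    [0, 0, -0.31],
    [0, 0, -0.31],
    [0, 0, -0.31],
  ],
  dr=[
    [0, 0, 0],
    [0, 0, 0],
    [0, 0, 0],
    [0, 0, 0],
    [0, 0, 0],
    [0, 0, 0],
    [0, 0, 0],
    [0, 0, 0],
    [0, 0, 0],
    [0, 0, 0],
  ],
  claw=[0.5, 0.5, 0.5, 0.5, 0.5, 0.5, 0.5, 0.5, 0.5, 0.5],
)

```text
time_s: 19.95
tcp_pos: [0.5083, -0.0648, 0.2463]
eef_rot: [179.9, 0.0, -64.3]
contact_force: [-0.0, 0.5, -0.3]
gripper_width: 0.0438
gripper_force: 0.0
```

Run:
```python
from h import *
s=r.get_state(); print(s['time_s'],s['tcp_pos'],s['eef_rot'],s['contact_force'])
c=cam('wrist')
v,u=np.mgrid[0:480,0:640]; d=c['range_z']
ray=np.stack([(u-c['cx'])/c['fx'],-(v-c['cy'])/c['fy'],-np.ones_like(d)],-1)*d[...,None]
P=ray@c['T'][:3,:3].T+c['T'][:3,3]
near=(d>0)&(np.hypot(P[...,0]-.509,P[...,1]+.064)<.05)
for lo,hi in [(.07,.08),(.081,.092),(.103,.118)]:
    m=near&(P[...,2]>lo)&(P[...,2]<hi); Q=P[m]
    print(lo,len(Q),Q.mean(0).round(4),np.median(Q[:,2]).round(4),cv2.minAreaRect(Q[:,:2].astype(np.float32)))
for t in r.tip_of('outer_lug','wrist')[:2]:
    print(t,pt(c,*t['at'],z=.068))
save(c,'w2')
```

```text
19.95 [ 0.50826382 -0.06479172  0.24629142] [ 1.79884690e+02  3.58870339e-02 -6.42528838e+01] [-0.04525786  0.51204761 -0.33657468]
0.07 1683 [ 0.5114 -0.0676  0.075 ] 0.0752 ((0.5089966654777527, -0.06305386126041412), (0.06548114866018295, 0.06486071646213531), 0.051405515521764755)
0.081 740 [ 0.5098 -0.0649  0.0881] 0.0882 ((0.5091726183891296, -0.06414783000946045), (0.03941220045089722, 0.03775710612535477), 25.134479522705078)
0.103 603 [ 0.5094 -0.064   0.112 ] 0.1121 ((0.5088874697685242, -0.06293706595897675), (0.013719328679144382, 0.03636262193322182), 25.31667137145996)
{'at': [306.7, 187.7], 'conf': 0.9} [ 0.53139252 -0.09139596  0.068     ]
```

View pics/w2.png

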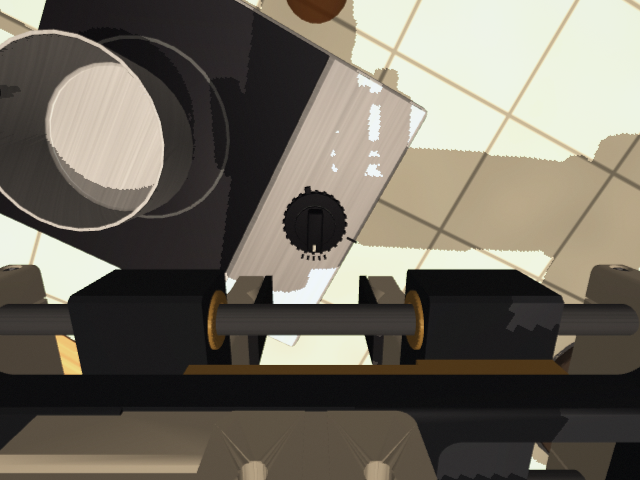

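The bar at pixel (315,222) now points at the short ticks and has sprung fully up: its top is at 0.112 m, turned about 63°. The lug at (307,188) is still at about -51°, so the outer knob has not moved.

```bash
python3 -c "
from plant import r
print(r.close_job())"
```

```text
the job is handed in; nothing more can be done
None
```

The inner zone is on simmer: the inner knob is sprung fully up in the simmer gap at about 1.09 rad and released. The outer knob still measures where it started, nothing else was touched, and the job was handed in at about 20 s; no verdict came back.

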